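# Lock a filter module onto its stud on the free assembly turntable

## Robot

A 6-joint arm with a two-finger parallel gripper is mounted at the origin on the work surface. World frame = base frame: x ahead of the robot, y to its left, z up, the work surface at z = 0. Lengths are in m, angles in rad, forces in N, time in s.
With the tool pointing down it reaches from about 0.25 to 0.775 m from the base axis. Payload 4 kg.
Tool frame: the origin (TCP) lies at the centre of the arm's flange, where the gripper is bolted on; the fingertips stand ahead of it and the grasp point (between the pads) lies 180 mm ahead of it (robot.tcp_to_tips is the z of the fingertips in the tool frame, in m); z points along the fingers, y is the direction in which the jaws open and shut (so a half turn about z gives the same grasp; the last joint's range is limited). The gripper opens to 94 mm and grips with 3 to 60 N. Pads are 16 mm wide; open, the fingers measure 119 mm over their backs; the gripper's body (75 mm by 177 mm) begins 78 mm behind the grasp point.
Start: joints at [-1.325, 0.087, 1.371, -0, 1.684, -0.103], TCP at [0.188, -0.517, 0.405] pointing down, gripper open.
Joint ranges: [-3.1, 3.1], [-0.76, 2.03], [0.27, 2.55], [-1.08, 4.22], [0.17, 2.65], [-2.57, 2.57]. Speed limits (rad/s): [2.79, 2.79, 3.14, 3.14, 3.14, 3.14].

## Interface

Orientations are given as [roll, pitch, yaw] about the fixed x, y, z axes, in that order (R = Rz(yaw) Ry(pitch) Rx(roll)).
In Python, from bench import robot gives the robot as it stands.
- The arm moves only by the tool move_arm, never from a script. Its argument "increments" is a list that holds one entry, the list of rows, each a list of 7 numbers: the opening, from 0 (shut) to 1 (fully open), then the shift along the tool's x, y, z as a fraction of full scale, then the turn, a rotation vector about the tool's x, y, z as a fraction of full scale. In form: [[[jaw, dx, dy, dz, rx, ry, rz], ...]]. A call has 1 to 8 rows; each row is the pose to reach, as a shift and turn from the pose commanded when the call began, along the tool's axes at that moment; what a row does not reach only later rows make up. Full scale, the value 1, is 0.1 m for a shift and pi/2 rad for a turn. A row lasts 1/12 s, in which the tool goes at most 41.7 mm and 7.16 degrees, less where a joint would pass 70% of its speed; a pose out of reach is approached as far as the arm can. A call with a number of a shift or a turn outside -1 to 1 is refused whole. A call with a gripper value outside its range is refused whole. The fingers move at their own pace and stop on an object; the grip force is fixed at half the most. Time passes only in rows, so rows that repeat a pose let the fingers close. It gives the time, the measured TCP pose, the force and the opening at its end, in the units of the state.
- robot.get_obs(): the state, without advancing time (a new reading comes with each control period).
- robot.snapshot(name): name is "side" or "top"; returns (picture, depth): 480x640x3 uint8, red, green, blue; 480x640 float32, m along the optical axis (not along the pixel's ray), 0 where there is no reading.
- robot.camera_params(name): a dict with "mtx" (3x3 intrinsics, pixels), "k1" (the pictures are not rectified: a ray, as slopes to the right and down, at radius r is drawn at 1 + k1 r^2 times it, then the intrinsics apply), "R" (3x3) and "t" (3): a world point X has camera coordinates R X + t. Camera axes: x right, y down, z forward; pixel columns grow to the right and rows downward; lengths in m; the calibration is good to about 2 mm. A picture is of the moment at which its call begins. camera_params takes no time and is no camera call.
- robot.close_job(): hands the job in, once; it reports no verdict.
The state is a dict: "time": time; "joint_positions": joint angles; "qvel": joint speeds; "joint_torque": joint torques, N m; "tool_pos": TCP position; "ee_rot": TCP orientation; "wrist_force": force on the tool from outside, world axes, zero at the start; "wrist_torque": the same for the moment, N m; "width": finger opening in m.
Only numpy, scipy, OpenCV 4.12 (cv2) and the standard library are available. Lean on these libraries where they do the work, as an engineer would, in place of code of your own. Each camera call takes 0.05 s, during which the arm holds its last target.

## Task

Mount the loose filter module on the empty outlined place of the assembly turntable, opposite the module that is already fitted: lay it flat with the large end of its keyhole over the stud head, pointing the way the outline does, set it down gently and let go of it; then push it straight in towards the turntable's centre until the stud is fully home in the narrow end of the slot and the module sits squarely in its outline. The turntable turns freely on its bearing, but it must stay at the angle where it stands (more than five degrees off is too much), and the contactor, terminal strip and screwdriver nearby must be left alone.

Things in the scene. Friction and masses are not known exactly. Their poses are not given: they have to be found in the camera images.
- module_center (a point): Loose filter module, flat on the table: aluminium housing 64 (x) x 50 (y) x 40 mm on a 4 mm steel foot plate, black terminal block 10 mm high on top; total 54 mm, 0.3-0.55 kg. Point: housing centre, 24 mm above the underside. x runs lengthwise AWAY from the keyhole tongue, z up. Plate spans x -102 to +36 mm, y +-32 mm from here. Push on the housing's flat +x face, 32 mm from here.
- keyhole_large (a point): Centre of the large end of the module's keyhole, on the underside of the plate, 78 mm from module_center along the module's -x; an eight-sided opening 30 mm across. Axes as the module's.
- keyhole_narrow (a point): Where the stud's axis is when it is fully home in the narrow end of the keyhole, on the underside of the plate, 48 mm from module_center along the module's -x. The slot is 14 mm wide and ends hard against the stud here, so the locking slide is 30 mm long. Its mouth at the large end is tapered. Axes as the module's.
- turntable: The turntable's fixed base, origin at the centre of its underside on the table. The disc on it is 340 mm in diameter, 16 mm thick, white, its top 38 mm above the table. An identical fitted module is screwed down opposite the empty place and turns with the disc.
- disc (a joint): Angle of the disc on its base, rad, counter-clockwise from above; it turns freely with very little friction (about 0.006 N m). At 0 the empty place lies from the centre towards the world's +x.
- hub (a point): Centre of the disc's top surface, on its axis. Its x axis points from the centre along the middle of the empty place (outwards), z up.
- stud (a point): Foot of the empty place's steel stud, on the disc's top, 60 mm from the centre. Neck 10 mm in diameter, 7 mm high; head 20 mm in diameter, 5 mm high. x points radially outwards: the direction the module's own x must have; push along -x to lock. The outline, thin black lines 144 x 72 mm centred on this x axis, frames the locked module's plate; its closed end is outermost.
- rim_mark (a point): Short black tick on the disc's top surface near the rim, 165 mm from the centre, outside the closed end of the outline of the empty place; shows whether the disc has turned. Axes as stud.
- contactor_center (a point): Bystander: grey and black contactor, 75 x 46 x 77 mm, loose on the table, this point at its centre.
- strip_center (a point): Bystander: steel DIN rail 200 mm long with a grey row of terminals, 54 mm high, loose on the table, this point at its centre; x along the rail.
- screwdriver_grip (a point): Bystander: a screwdriver 200 mm long lying loose on the table; this point in its handle, x along it.
There are look-alikes about, which are no part of the job. What is shaped like the part that bears module_center but pink is not meant.

How it is judged:
By the outcome, as a careful person would: the job done as asked, in the order asked, and still so for the second after the job is handed in, with the robot touching nothing.
It also fails if it takes over 61 s, if anything falls off the work surface, if the arm or the gripper's body presses on something with over 40 N, if the wrist force passes 120 N, or if a joint passes its speed limit or range.

## Working session

There is one attempt and no reset: what is moved stays moved. The work goes in short steps, Python scripts to look and compute and a tool call to move; the robot and the scene stay as the last step left them, time stands still between calls to the robot, and variables do not carry over. Pictures are saved under pics/ and viewed, and the job is handed in when it is done.

Besides the shell and the picture viewer there is one more tool, called after "Call:" by a JSON object that holds its "api" and its "payload". move_arm: Moves the arm, as the interface text tells. Its arguments: {"type":"object","properties":{"increments":{"type":"array","items":{"type":"array","items":{"type":"array","items":{"type":"number","minimum":-1,"maximum":1}}}}},"required":["increments"]}

```bash
mkdir -p pics; cat > h.py <<'E'
import numpy as np,cv2
from bench import robot
def snap(n,f):
    p,d=robot.snapshot(n); cv2.imwrite(f'pics/{f}.png',p[:,:,::-1]); np.save(f'pics/{f}.npy',d); return p,d
def ray(n,uv):
    c=robot.camera_params(n);K=np.array(c['mtx'],float);R=np.array(c['R']);t=np.array(c['t']);k=c['k1']
    uv=np.atleast_2d(np.array(uv,float))
    d=np.stack([(uv[:,0]-K[0,2])/K[0,0],(uv[:,1]-K[1,2])/K[1,1]],1)
    u=d.copy()
    for _ in range(20): u=d/(1+k*(u**2).sum(1,keepdims=True))
    return -R.T@t,(np.c_[u,np.ones(len(u))])@R
def plane(n,uv,z):
    o,d=ray(n,uv); return o+d*((z-o[2])/d[:,2])[:,None]
def depthpt(n,uv,D):
    o,d=ray(n,uv); uv=np.atleast_2d(uv).astype(int)
    return o+d*D[uv[:,1],uv[:,0]][:,None]
def proj(n,X):
    c=robot.camera_params(n);K=np.array(c['mtx'],float);P=np.atleast_2d(X)@np.array(c['R']).T+np.array(c['t'])
    s=P[:,:2]/P[:,2:]; s=s*(1+c['k1']*(s**2).sum(1,keepdims=True)); return s*[K[0,0],K[1,1]]+[K[0,2],K[1,2]]
E
python3 - <<'E'
from h import *
for n in('top','side'):
    snap(n,n+'0'); c=robot.camera_params(n); print(n,c)
print(robot.get_obs(), robot.tcp_to_tips)
E
```

```text
top {'mtx': array([[536.07784868,   0.        , 315.26951676],
       [  0.        , 536.07784868, 244.90410952],
       [  0.        ,   0.        ,   1.        ]]), 'k1': -0.12260810649527205, 'R': array([[ 1.60556473e-02, -9.99870554e-01,  1.04460870e-03],
       [-9.98733076e-01, -1.60871961e-02, -4.76806666e-02],
       [ 4.76912994e-02, -2.77741293e-04, -9.98862084e-01]]), 't': array([-0.25874009,  0.50575248,  1.11852681])}
side {'mtx': array([[563.19932429,   0.        , 322.5129426 ],
       [  0.        , 563.19932429, 236.93640419],
       [  0.        ,   0.        ,   1.        ]]), 'k1': -0.15942104431276313, 'R': array([[ 0.95302099, -0.30280359,  0.00780887],
       [-0.22075506, -0.71197833, -0.66659888],
       [ 0.20740828,  0.63355887, -0.74537572]]), 't': array([-0.55360303, -0.01075034,  1.33172374])}
{'time': 0.1, 'joint_positions': array([-1.32511639e+00,  8.78981681e-02,  1.37205303e+00, -9.00881304e-06,
        1.68357269e+00, -1.03082661e-01]), 'qvel': array([ 9.32646483e-05, -1.49156934e-03, -3.32758507e-03,  5.58917401e-04,
        8.86251956e-04,  8.96784900e-04]), 'joint_torque': array([ 1.80893410e-03, -3.41250730e+01, -3.03301728e+01,  7.19292602e-02,
        3.04437010e-02, -9.37657478e-05]), 'tool_pos': array([ 0.18793699, -0.51680423,  0.40363691]), 'ee_rot': array([-3.13967075e+00, -1.89818179e-04,  3.48761408e-01]), 'wrist_force': array([ 0.25795757, -0.05637142,  0.12498446]), 'wrist_torque': array([ 0.04718552, -0.00415616, -0.03086194]), 'width': 0.09401802977480547} 0.1992
```

View pics/top0.png

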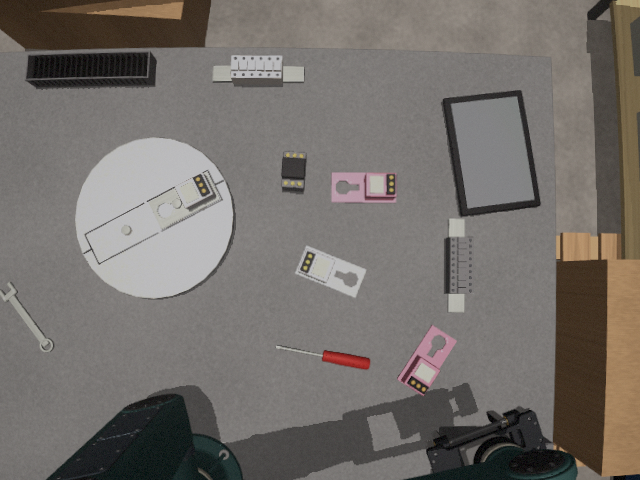

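View pics/side0.png

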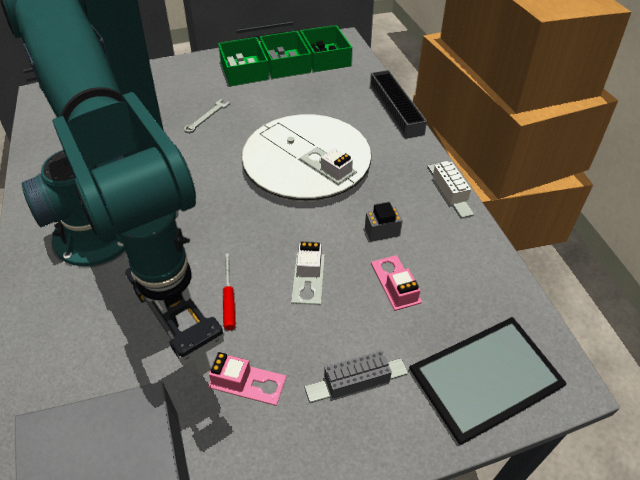

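```bash
python3 - <<'E'
from h import *
p=cv2.imread('pics/top0.png')
a=cv2.resize(p[232:312,280:380],None,fx=6,fy=6,interpolation=cv2.INTER_CUBIC)
b=cv2.resize(p[130:305,68:240],None,fx=3.3,fy=3.3,interpolation=cv2.INTER_CUBIC)
cv2.imwrite('pics/cropA.png',a);cv2.imwrite('pics/cropB.png',b)
s=cv2.imread('pics/side0.png');
a=cv2.resize(s[225:315,270:350],None,fx=6,fy=6,interpolation=cv2.INTER_CUBIC);cv2.imwrite('pics/cropC.png',a)
D=np.load('pics/top0.npy')
for uv in [(126,230),(100,250),(155,218),(326,266),(310,255),(349,268),(350,291),(120,200),(330,320)]: print(uv,depthpt('top',uv,D).round(4))
E
```

```text
(126, 230) [[0.5326 0.1419 0.0513]]
(100, 250) [[0.4906 0.2015 0.0387]]
(155, 218) [[0.5594 0.085  0.0386]]
(326, 266) [[ 0.4655 -0.2732  0.0454]]
(310, 255) [[ 0.4871 -0.2402  0.0575]]
(349, 268) [[ 0.4623 -0.3229  0.0046]]
(350, 291) [[ 4.135e-01 -3.260e-01  4.000e-04]]
(120, 200) [[0.5967 0.1624 0.0374]]
(330, 320) [[ 0.3518 -0.2842  0.0057]]
```

View pics/cropA.png

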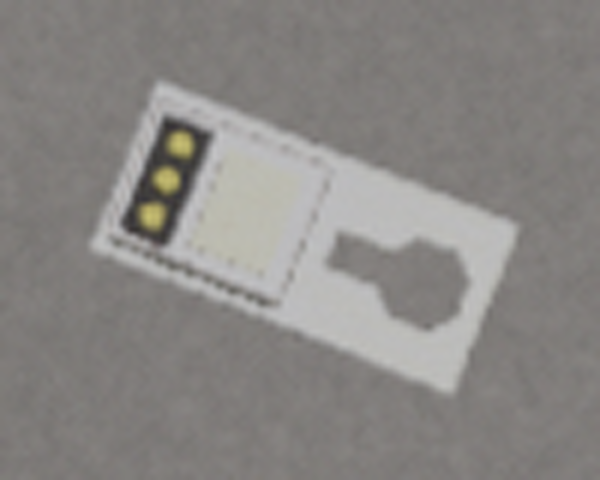

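View pics/cropB.png

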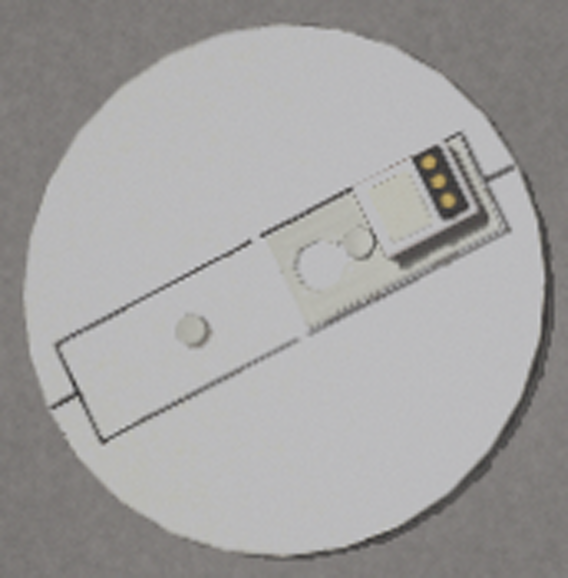

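View pics/cropC.png

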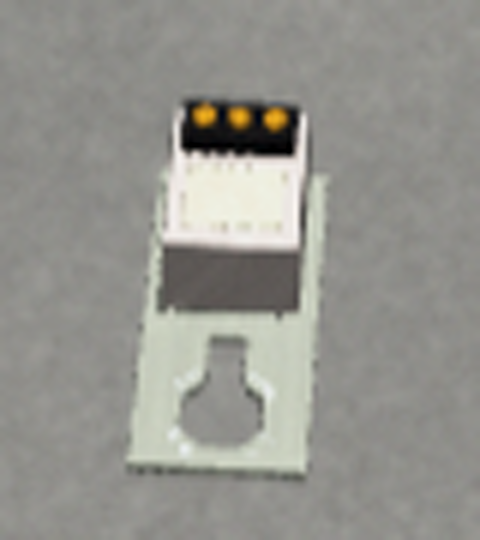

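```bash
cat > meas.py <<'E'
from h import *
import sys
def module(p):
    hsv=cv2.cvtColor(p,cv2.COLOR_RGB2HSV)
    g=cv2.resize(p[232:312,280:380],None,fx=8,fy=8,interpolation=cv2.INTER_CUBIC)
    gr=cv2.cvtColor(g,cv2.COLOR_RGB2GRAY)
    m=(gr>160).astype('uint8')
    cs,h=cv2.findContours(m,cv2.RETR_CCOMP,cv2.CHAIN_APPROX_NONE)
    i=max(range(len(cs)),key=lambda k:cv2.contourArea(cs[k])); r=cv2.minAreaRect(cs[i])
    bx=cv2.boxPoints(r)
    f=lambda q:(np.array(q)+.5)/8-.5+[280,232]
    print('box',f(bx).round(1).tolist())
    W=plane('top',f(bx),.004);print(W.round(4))
    print('sides',[np.linalg.norm(W[k]-W[(k+1)%4]).round(4) for k in range(4)],'ctr',W.mean(0))
    for k in range(len(cs)):
        if h[0][k][3]==i and cv2.contourArea(cs[k])>1500:
            c=cs[k][:,0]; print('hole',cv2.contourArea(cs[k]),f(c.mean(0)).round(1), plane('top',f(cv2.minEnclosingCircle(c)[0])[None],.002).round(4))
    return W
def disc(p):
    gr=cv2.cvtColor(p,cv2.COLOR_RGB2GRAY)
    m=np.zeros_like(gr);m[125:310,60:245]=(gr[125:310,60:245]>150)
    cs,_=cv2.findContours(m,cv2.RETR_EXTERNAL,cv2.CHAIN_APPROX_NONE)
    c=max(cs,key=cv2.contourArea);hull=cv2.convexHull(c)[:,0].astype(float)
    W=plane('top',hull,.038)[:,:2]
    from scipy.optimize import least_squares
    s=least_squares(lambda v:np.hypot(*(W-v[:2]).T)-v[2],[.56,.085,.17],loss='soft_l1',f_scale=.001)
    print('disc',s.x); return s.x
if __name__=='__main__':
    p=cv2.imread('pics/%s.png'%sys.argv[1])[:,:,::-1].copy()
    W=module(p); c=disc(p)
    # outline corners/ticks/stud from crop B
    f=lambda q:(np.array(q,float)+.5)/3.3-.5+[68,130]
    pts={'o1':(56,345),'o2':(104,441),'tick':(50,408),'tick_in':(77,394),'f1':(461,132),'f2':(510,230),'ftick':(515,167)}
    for k,v in pts.items(): print(k,plane('top',f([v]),.038).round(4))
    print('stud',plane('top',f([(191,329)]),.050).round(4))
E
python3 meas.py top0
```

```text
box [[294.4, 273.0], [305.9, 244.6], [366.4, 269.1], [354.9, 297.4]]
[[ 0.45   -0.2073  0.004 ]
 [ 0.5105 -0.2306  0.004 ]
 [ 0.4606 -0.3599  0.004 ]
 [ 0.4002 -0.3364  0.004 ]]
sides [np.float64(0.0649), np.float64(0.1387), np.float64(0.0648), np.float64(0.1384)] ctr [ 0.45530114 -0.28353752  0.004     ]
hole 15476.0 [346.2 277.3] [[ 0.4425 -0.3163  0.002 ]]
hole 17539.0 [310.  269.2] [[ 0.4639 -0.2524  0.002 ]]
disc [0.56228069 0.09127457 0.1689842 ]
o1 [[0.5234 0.237  0.038 ]]
o2 [[0.4626 0.2027 0.038 ]]
tick [[0.483  0.2395 0.038 ]]
tick_in [[0.4923 0.2217 0.038 ]]
f1 [[ 0.6624 -0.0225  0.038 ]]
f2 [[ 0.6003 -0.0556  0.038 ]]
ftick [[ 0.6404 -0.0576  0.038 ]]
stud [[0.534  0.1434 0.05  ]]
```

```bash
cat > go.py <<'E'
import sys,numpy as np
from bench import robot
from scipy.spatial.transform import Rotation as Ro
x,y,z,psi=map(float,sys.argv[1:5])
o=robot.get_obs();R=Ro.from_euler('xyz',o['ee_rot'])
T=Ro.from_euler('xyz',[np.pi,0,np.radians(psi)])
d=R.inv().apply(np.array([x,y,z])-o['tool_pos']); r=(R.inv()*T).as_rotvec()
print('t',o['time'],'pos',o['tool_pos'].round(4),'rpy',np.degrees(o['ee_rot']).round(2),'j',o['joint_positions'].round(2),'F',o['wrist_force'].round(2),'w',o['width'].round(4))
print('shift/0.1',(d/.1).round(4),'turn/(pi/2)',(r/(np.pi/2)).round(4))
E
python3 go.py .4643 -.2602 .36 68.9
```

```text
Traceback (most recent call last):
  File "go.py", line 8, in <module>
    print('t',o['time'],'pos',o['tool_pos'].round(4),'rpy',np.degrees(o['ee_rot']).round(2),'j',o['joint_positions'].round(2),'F',o['wrist_force'].round(2),'w',o['width'].round(4))
                                                                                                                                                                ^^^^^^^^^^^^^^^^
AttributeError: 'float' object has no attribute 'round'
```

```bash
sed -i "s/o\['width'\].round(4)/round(o['width'],4)/" go.py
python3 go.py .4643 -.2602 .36 68.9
```

```text
t 0.1 pos [ 0.1879 -0.5168  0.4036] rpy [-1.7989e+02 -1.0000e-02  1.9980e+01] j [-1.33  0.09  1.37 -0.    1.68 -0.1 ] F [ 0.26 -0.06  0.12] w 0.094
shift/0.1 [ 3.4741 -1.4663  0.4398] turn/(pi/2) [-0.0011 -0.0006 -0.5435]
```

Call:
{"api": "move_arm", "payload": {"increments": [[[1, 0.3, -0.13, 0, 0, 0, 0], [1, 0.7, -0.3, 0, 0, 0, 0], [1, 1, -0.42, 0, 0, 0, 0]]]}}

```text
time: 0.35
tool_pos: [0.2682, -0.4422, 0.4039]
ee_rot: [-3.14, -0.001, 0.347]
wrist_force: [1.0, -0.2, -0.6]
width: 0.0943
```

Call:
{"api": "move_arm", "payload": {"increments": [[[1, 0.35, -0.15, 0, 0, 0, 0], [1, 0.7, -0.3, 0, 0, 0, 0], [1, 1, -0.42, 0, 0, 0, 0]]]}}

```text
time: 0.6
tool_pos: [0.3484, -0.3677, 0.4042]
ee_rot: [-3.141, -0.0, 0.349]
wrist_force: [0.7, -0.6, 0.3]
width: 0.0942
```

Call:
{"api": "move_arm", "payload": {"increments": [[[1, 0.35, -0.15, 0, 0, 0, -0.05], [1, 0.7, -0.3, 0, 0, 0, -0.12], [1, 1, -0.42, 0, 0, 0, -0.2], [1, 1, -0.42, 0.2, 0, 0, -0.28], [1, 1, -0.42, 0.4, 0, 0, -0.35], [1, 1, -0.42, 0.4, 0, 0, -0.43], [1, 1, -0.42, 0.4, 0, 0, -0.5435], [1, 1, -0.42, 0.4, 0, 0, -0.5435]]]}}

```text
time: 1.27
tool_pos: [0.4268, -0.2956, 0.3633]
ee_rot: [-3.139, -0.001, 1.208]
wrist_force: [-0.4, 0.2, 0.5]
width: 0.0945
```

```bash
python3 go.py .4643 -.2602 .30 68.9
```

```text
t 1.2667 pos [ 0.4268 -0.2956  0.3633] rpy [-1.7986e+02 -5.0000e-02  6.9220e+01] j [-0.71  0.03  1.51 -0.    1.6  -0.35] F [-0.42  0.2   0.54] w 0.0945
shift/0.1 [0.4633 0.2264 0.6331] turn/(pi/2) [-0.0016 -0.0005  0.0035]
```

Call:
{"api": "move_arm", "payload": {"increments": [[[1, 0.2, 0.1, 0.2, 0, 0, 0.0035], [1, 0.4633, 0.2264, 0.4, 0, 0, 0.0035], [1, 0.4633, 0.2264, 0.633, 0, 0, 0.0035], [1, 0.4633, 0.2264, 0.633, 0, 0, 0.0035]]]}}

```text
time: 1.6
tool_pos: [0.464, -0.2591, 0.2956]
ee_rot: [-3.131, -0.002, 1.199]
wrist_force: [-0.6, 0.4, 0.0]
width: 0.094
```

```bash
python3 go.py .4643 -.2602 .211 68.9; python3 -c "
from h import *
p,d=snap('side','s1')
cv2.imwrite('pics/s1c.png',cv2.resize(p[180:330,230:400,::-1],None,fx=4,fy=4,interpolation=cv2.INTER_CUBIC))"
```

```text
t 1.6 pos [ 0.464  -0.2591  0.2956] rpy [-1.7939e+02 -1.4000e-01  6.8710e+01] j [-0.62  0.1   1.58 -0.    1.48 -0.24] F [-0.64  0.38  0.04] w 0.094
shift/0.1 [-0.0115  0.0162  0.8458] turn/(pi/2) [-0.0068 -0.0016 -0.0021]
```

View pics/s1c.png

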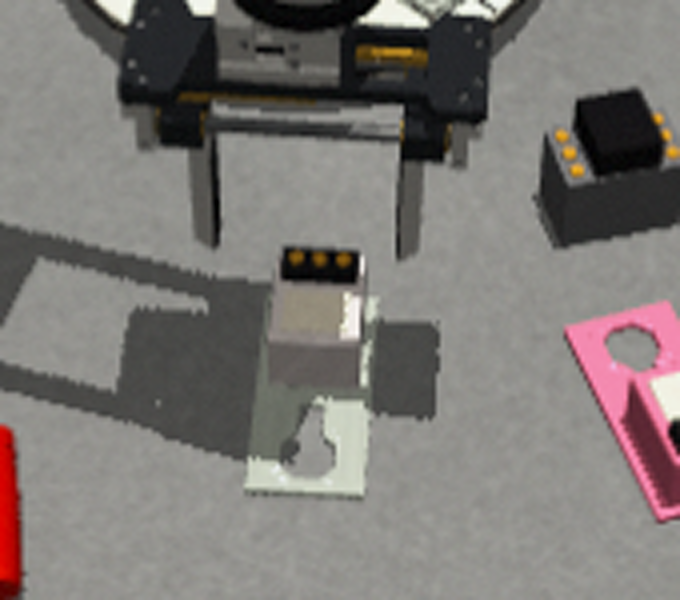

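Call:
{"api": "move_arm", "payload": {"increments": [[[1, -0.01, 0.015, 0.2, -0.004, 0, -0.002], [1, -0.01, 0.015, 0.45, -0.004, 0, -0.002], [1, -0.01, 0.015, 0.65, -0.004, 0, -0.002], [1, -0.01, 0.015, 0.78, -0.004, 0, -0.002], [1, -0.01, 0.015, 0.82, -0.004, 0, -0.002], [1, -0.01, 0.015, 0.82, -0.004, 0, -0.002]]]}}

```text
time: 2.15
tool_pos: [0.4653, -0.2629, 0.2194]
ee_rot: [3.136, 0.0, 1.199]
wrist_force: [0.0, 0.1, -0.2]
width: 0.094
```

```bash
python3 go.py .4643 -.2602 .211 68.9
```

```text
t 2.15 pos [ 0.4653 -0.2629  0.2194] rpy [179.69   0.    68.71] j [-0.62  0.16  1.67  0.    1.31 -0.25] F [ 0.04  0.11 -0.23] w 0.094
shift/0.1 [ 0.0212 -0.0197  0.0841] turn/(pi/2) [ 0.0034  0.     -0.0021]
```

Call:
{"api": "move_arm", "payload": {"increments": [[[1, 0.02, -0.015, 0.04, 0.002, 0, -0.001], [1, 0.02, -0.015, 0.04, 0.002, 0, -0.001], [1, 0.02, -0.015, 0.04, 0.002, 0, -0.001], [1, 0.02, -0.015, 0.04, 0.002, 0, -0.001]]]}}

```text
time: 2.48
tool_pos: [0.4653, -0.2602, 0.2165]
ee_rot: [3.137, 0.001, 1.202]
wrist_force: [-0.2, 0.2, -0.0]
width: 0.0943
```

```bash
python3 go.py .4643 -.2602 .211 68.9
```

```text
t 2.4833 pos [ 0.4653 -0.2602  0.2165] rpy [1.7971e+02 4.0000e-02 6.8860e+01] j [-0.62  0.16  1.67  0.    1.3  -0.25] F [-0.23  0.19 -0.02] w 0.0943
shift/0.1 [-0.0038 -0.0095  0.0549] turn/(pi/2) [ 0.0032  0.0004 -0.0005]
```

Call:
{"api": "move_arm", "payload": {"increments": [[[1, -0.004, -0.009, 0.04, 0.003, 0, 0], [1, -0.004, -0.009, 0.04, 0.003, 0, 0], [0.6, -0.004, -0.009, 0.04, 0.003, 0, 0], [0.5, -0.004, -0.009, 0.04, 0.003, 0, 0], [0.3, -0.004, -0.009, 0.04, 0.003, 0, 0], [0, -0.004, -0.009, 0.04, 0.003, 0, 0], [0, -0.004, -0.009, 0.04, 0.003, 0, 0], [0, -0.004, -0.009, 0.04, 0.003, 0, 0]]]}}

```text
time: 3.15
tool_pos: [0.4641, -0.26, 0.2114]
ee_rot: [-3.14, 0.0, 1.202]
wrist_force: [0.7, 0.4, 0.0]
width: 0.0576
```

```bash
python3 go.py .4643 -.2602 .211 68.9
```

```text
t 3.15 pos [ 0.4641 -0.26    0.2114] rpy [-1.7992e+02  1.0000e-02  6.8860e+01] j [-0.62  0.17  1.68 -0.    1.3  -0.25] F [0.71 0.37 0.02] w 0.0576
shift/0.1 [-0.0008  0.0027  0.0045] turn/(pi/2) [-0.0009  0.0001 -0.0005]
```

Call:
{"api": "move_arm", "payload": {"increments": [[[0, 0, 0, 0, 0, 0, 0], [0, 0, 0, 0, 0, 0, 0], [0, 0, 0, 0, 0, 0, 0], [0, 0, 0, 0, 0, 0, 0], [0, 0, 0, 0, 0, 0, 0], [0, 0, 0, 0, 0, 0, 0]]]}}

```text
time: 3.65
tool_pos: [0.4642, -0.2601, 0.2115]
ee_rot: [-3.141, 0.0, 1.202]
wrist_force: [1.5, -0.5, -1.1]
width: 0.05
```

```bash
python3 go.py .4643 -.2602 .211 68.9; python3 -c "
from h import *
p,d=snap('top','t2');cv2.imwrite('pics/t2c.png',cv2.resize(p[200:330,260:400,::-1],None,fx=4,fy=4))"
```

```text
t 3.65 pos [ 0.4642 -0.2601  0.2115] rpy [-1.7996e+02  1.0000e-02  6.8860e+01] j [-0.62  0.17  1.68 -0.    1.3  -0.25] F [ 1.51 -0.52 -1.11] w 0.05
shift/0.1 [-0.0007  0.001   0.0047] turn/(pi/2) [-0.0005  0.0001 -0.0005]
```

View pics/t2c.png

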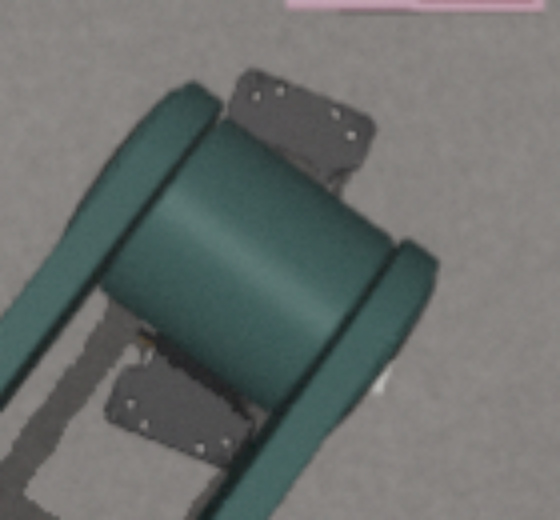

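Call:
{"api": "move_arm", "payload": {"increments": [[[0, 0, 0, -0.1, 0, 0, 0], [0, 0, 0, -0.25, 0, 0, 0], [0, 0, 0, -0.45, 0, 0, 0], [0, 0, 0, -0.65, 0, 0, 0], [0, 0, 0, -0.85, 0, 0, 0], [0, 0, 0, -1, 0, 0, 0], [0, 0, 0, -1, 0, 0, 0], [0, 0, 0, -1, 0, 0, 0]]]}}

```text
time: 4.37
tool_pos: [0.4639, -0.2599, 0.3115]
ee_rot: [-3.14, 0.0, 1.202]
wrist_force: [-0.1, 0.2, -5.1]
width: 0.0502
```

```bash
python3 -c "
from h import *
p,d=snap('side','s3');cv2.imwrite('pics/s3c.png',cv2.resize(p[130:330,200:420,::-1],None,fx=3,fy=3))"
python3 -c "
import numpy as np
h=np.array([.5623,.0913]);s=np.radians(118.05);u=np.array([np.cos(s),np.sin(s)]);print(h+u*.138,h+u*.130,h+u*.108)"; python3 go.py .501 .206 .33 118.05
```

```text
[0.49740662 0.21309018] [0.50116855 0.20602988] [0.51151387 0.18661406]
t 4.4167 pos [ 0.4637 -0.2597  0.3102] rpy [-1.7975e+02 -2.0000e-02  6.8860e+01] j [-0.62  0.09  1.56 -0.    1.5  -0.25] F [-0.16 -0.11 -4.25] w 0.05
shift/0.1 [ 4.4785 -1.3327 -0.1906] turn/(pi/2) [-0.0025 -0.0014 -0.5466]
```

View pics/s3c.png

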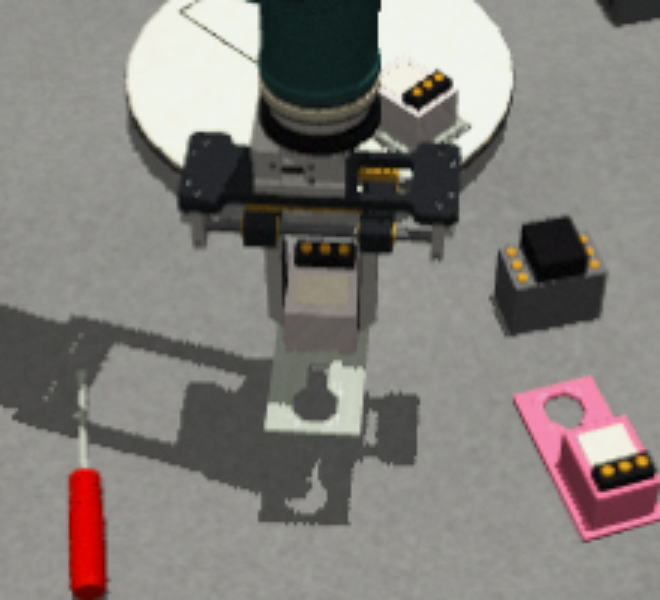

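Call:
{"api": "move_arm", "payload": {"increments": [[[0, 0.08, -0.02, -0.1, 0, 0, 0], [0, 0.25, -0.07, -0.2, 0, 0, 0], [0, 0.5, -0.15, -0.2, 0, 0, 0], [0, 0.75, -0.22, -0.2, 0, 0, 0], [0, 1, -0.3, -0.2, 0, 0, 0]]]}}

```text
time: 4.83
tool_pos: [0.472, -0.1545, 0.3306]
ee_rot: [-3.137, -0.001, 1.201]
wrist_force: [0.1, 0.0, -4.4]
width: 0.0497
```

Call:
{"api": "move_arm", "payload": {"increments": [[[0, 0.25, -0.07, 0, 0, 0, 0], [0, 0.5, -0.15, 0, 0, 0, 0], [0, 0.75, -0.22, 0, 0, 0, 0], [0, 1, -0.3, 0, 0, 0, 0]]]}}

```text
time: 5.17
tool_pos: [0.4798, -0.0501, 0.3304]
ee_rot: [-3.137, 0.0, 1.202]
wrist_force: [-0.3, 0.3, -3.6]
width: 0.0498
```

Call:
{"api": "move_arm", "payload": {"increments": [[[0, 0.25, -0.07, 0, 0, 0, 0], [0, 0.5, -0.15, 0, 0, 0, 0], [0, 0.75, -0.22, 0, 0, 0, 0], [0, 1, -0.3, 0, 0, 0, 0]]]}}

```text
time: 5.5
tool_pos: [0.4878, 0.054, 0.3305]
ee_rot: [-3.137, 0.001, 1.202]
wrist_force: [0.4, -0.2, -4.8]
width: 0.0499
```

Call:
{"api": "move_arm", "payload": {"increments": [[[0, 0.25, -0.07, 0, 0, 0, -0.04], [0, 0.5, -0.15, 0, 0, 0, -0.11], [0, 0.75, -0.22, 0, 0, 0, -0.18], [0, 0.9, -0.28, 0, 0, 0, -0.25], [0, 1, -0.3, 0, 0, 0, -0.33], [0, 1, -0.3, 0, 0, 0, -0.4], [0, 1, -0.3, 0, 0, 0, -0.48], [0, 1, -0.3, 0, 0, 0, -0.5466]]]}}

```text
time: 6.17
tool_pos: [0.4958, 0.1571, 0.3302]
ee_rot: [-3.137, -0.002, 2.067]
wrist_force: [0.6, -0.1, -3.6]
width: 0.0499
```

```bash
python3 go.py .5012 .206 .33 118.05
```

```text
t 6.1667 pos [0.4958 0.1571 0.3302] rpy [-1.7974e+02 -1.4000e-01  1.1845e+02] j [ 0.2   0.05  1.56  0.    1.54 -0.3 ] F [ 0.55 -0.15 -3.62] w 0.0499
shift/0.1 [0.4042 0.2802 0.0018] turn/(pi/2) [-0.0029 -0.0015  0.0045]
```

Call:
{"api": "move_arm", "payload": {"increments": [[[0, 0.12, 0.08, 0, -0.001, 0, 0.0045], [0, 0.28, 0.2, 0.1, -0.003, 0, 0.0045], [0, 0.404, 0.28, 0.25, -0.003, 0, 0.0045], [0, 0.404, 0.28, 0.4, -0.003, 0, 0.0045], [0, 0.404, 0.28, 0.5, -0.003, 0, 0.0045], [0, 0.404, 0.28, 0.5, -0.003, 0, 0.0045], [0, 0.404, 0.28, 0.5, -0.003, 0, 0.0045]]]}}

```text
time: 6.75
tool_pos: [0.5017, 0.205, 0.2803]
ee_rot: [3.141, -0.002, 2.053]
wrist_force: [0.1, 0.7, -4.7]
width: 0.0497
```

```bash
python3 go.py .5012 .206 .26 118.05;  python3 -c "
from h import *
p,d=snap('side','s4');cv2.imwrite('pics/s4c.png',cv2.resize(p[70:220,220:400,::-1],None,fx=4,fy=4,interpolation=cv2.INTER_CUBIC))
p,d=snap('top','t4');cv2.imwrite('pics/t4c.png',cv2.resize(p[130:305,68:240,::-1],None,fx=3.3,fy=3.3,interpolation=cv2.INTER_CUBIC))"
```

```text
t 6.75 pos [0.5017 0.205  0.2803] rpy [ 1.7998e+02 -1.0000e-01  1.1764e+02] j [ 0.28  0.13  1.58  0.    1.44 -0.2 ] F [ 0.05  0.67 -4.65] w 0.0497
shift/0.1 [0.0109 0.0004 0.2035] turn/(pi/2) [ 0.0002 -0.0011 -0.0046]
```

View pics/s4c.png

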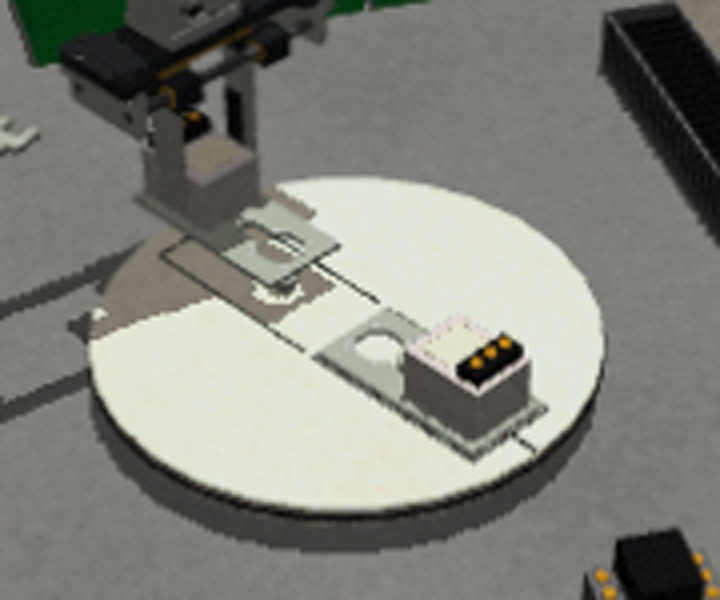

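View pics/t4c.png

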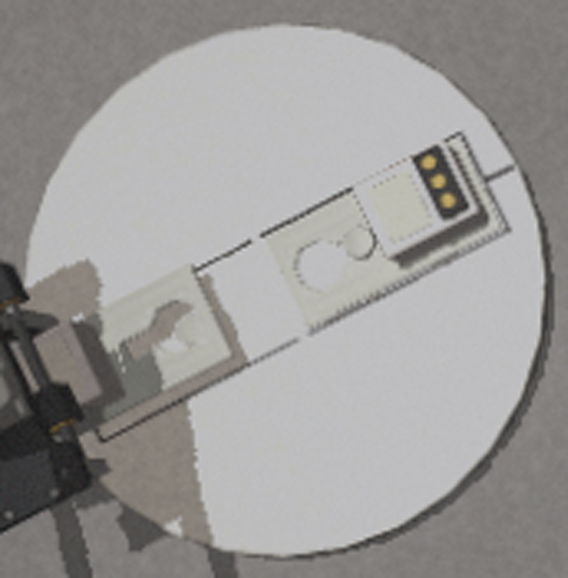

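```bash
python3 -c "
from h import *
f=lambda q:(np.array(q,float)+.5)/3.3-.5+[68,130]
W=plane('top',f([(193,267),(243,360)]),.0728)[:,:2];print(W,np.linalg.norm(W[0]-W[1]))
h=np.array([.5623,.0913]);s=np.radians(118.05);u=np.array([np.cos(s),np.sin(s)]);n=np.array([-u[1],u[0]])
for w in list(W)+[W.mean(0)]: print((w-h)@u,(w-h)@n)
d=W[0]-W[1];print(np.degrees(np.arctan2(d[1],d[0])))
# tcp pred
t=np.array([.5017,.205]);print((t-h)@u,(t-h)@n)"
python3 - <<'E'
import cv2
p=cv2.imread('pics/t4.png');cv2.imwrite('pics/t4d.png',cv2.resize(p[200:250,85:155],None,fx=10,fy=10,interpolation=cv2.INTER_CUBIC))
E
```

```text
[[0.57070588 0.13534646]
 [0.51376474 0.1016289 ]] 0.06617528233436913
0.034919861550814106 -0.028131000775880807
0.03193895577145702 0.03797710911063812
0.033429408661135585 0.004923054167378705
30.631796808514167
0.12884118039957682 1.5272318074717798e-05
```

View pics/t4d.png

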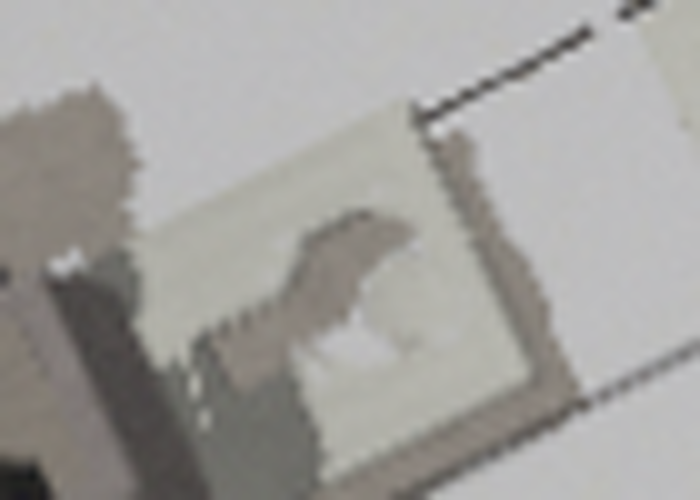

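```bash
python3 -c "
from h import *
W=plane('top',[(126.1,209.5),(137.6,237.1)],.0728)[:,:2];print(W,np.linalg.norm(W[0]-W[1]))
h=np.array([.5623,.0913]);s=np.radians(118.05);u=np.array([np.cos(s),np.sin(s)]);n=np.array([-u[1],u[0]])
for w in list(W)+[W.mean(0)]: print((w-h)@u,(w-h)@n)
# stud-head edge check via side cam
s=cv2.imread('pics/side0.png');cv2.imwrite('pics/s0st.png',cv2.resize(s[115:165,250:330],None,fx=8,fy=8,interpolation=cv2.INTER_CUBIC))
D=np.load('pics/t4.npy')
for uv in [(122,215),(128,213),(132,236)]: print(depthpt('top',uv,D))
print(proj('side',[[.534,.1443,.050],[.534,.1443,.038],[.5623,.0913,.038]]))
"
```

```text
[[0.57287392 0.13550802]
 [0.51697862 0.10941121]] 0.061687335490020284
0.0340429343975227 -0.030120341533140117
0.03729583201232203 0.031481168326326386
0.03566938320492239 0.0006804133965931811
[[0.56134975 0.14298686 0.07471378]]
[[0.56918238 0.14311836 0.03951798]]
[[0.51876039 0.11953195 0.07750111]]
[[289.58325587 137.8778437 ]
 [289.73223987 141.40771166]
 [305.40395468 151.43986537]]
```

View pics/s0st.png

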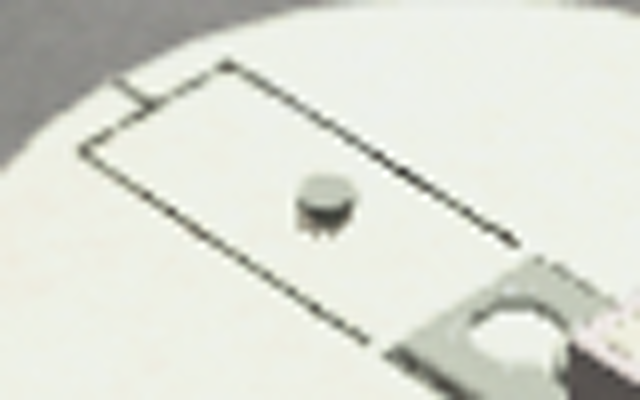

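Call:
{"api": "move_arm", "payload": {"increments": [[[0, 0.01, 0.003, 0.08, 0, 0, -0.0046], [0, 0.01, 0.003, 0.16, 0, 0, -0.0046], [0, 0.01, 0.003, 0.22, 0, 0, -0.0046], [0, 0.01, 0.003, 0.26, 0, 0, -0.0046], [0, 0.01, 0.003, 0.26, 0, 0, -0.0046], [0, 0.01, 0.003, 0.26, 0, 0, -0.0046]]]}}

```text
time: 7.35
tool_pos: [0.502, 0.2061, 0.2549]
ee_rot: [3.139, -0.001, 2.06]
wrist_force: [-0.3, -0.1, -4.6]
width: 0.0496
```

```bash
python3 go.py .5012 .206 .2495 118.05;  python3 -c "
from h import *
p,d=snap('side','s5');cv2.imwrite('pics/s5c.png',cv2.resize(p[90:180,240:340,::-1],None,fx=6,fy=6,interpolation=cv2.INTER_CUBIC))
p,d=snap('top','t5');cv2.imwrite('pics/t5c.png',cv2.resize(p[200:250,85:155,::-1],None,fx=10,fy=10,interpolation=cv2.INTER_CUBIC))"
```

```text
t 7.35 pos [0.502  0.2061 0.2549] rpy [ 1.7986e+02 -7.0000e-02  1.1805e+02] j [ 0.28  0.15  1.61  0.    1.38 -0.21] F [-0.31 -0.12 -4.63] w 0.0496
shift/0.1 [ 0.0024 -0.0076  0.0543] turn/(pi/2) [ 0.0016 -0.0008  0.    ]
```

View pics/s5c.png

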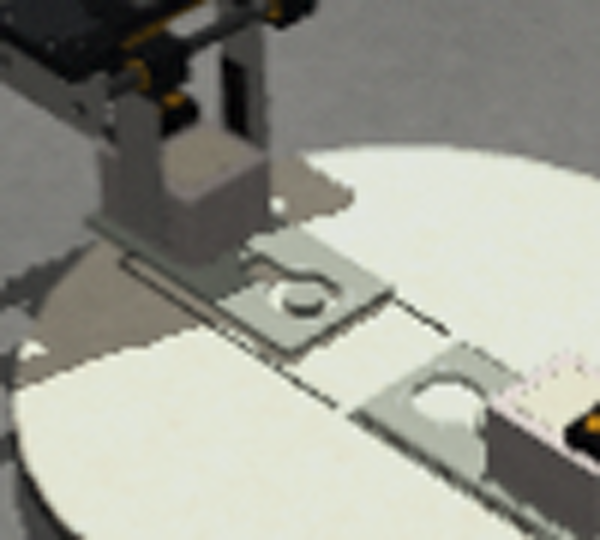

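View pics/t5c.png

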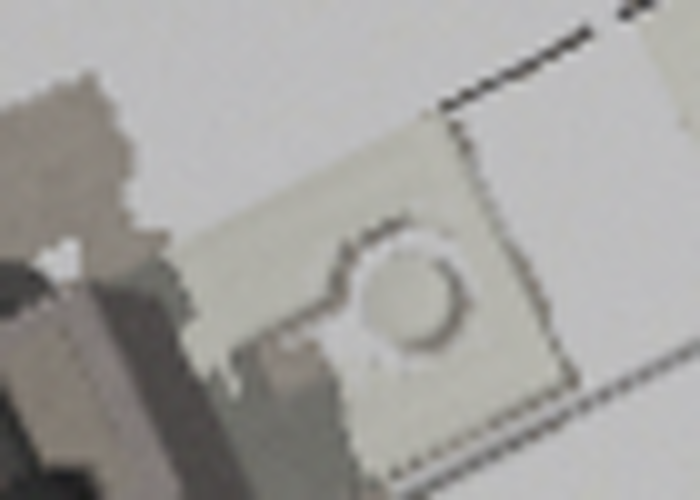

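```bash
python3 -c "
from h import *
h=np.array([.5623,.0913]);s=np.radians(118.05);u=np.array([np.cos(s),np.sin(s)]);n=np.array([-u[1],u[0]])
W=plane('top',[(128.85,210.4),(142.0,237.6)],.0474)[:,:2]
for w in list(W)+[W.mean(0)]: print((w-h)@u,(w-h)@n)
w=plane('top',[(85+40.8-.5,200+30-.5)],.05)[0,:2]; print('stud',(w-h)@u,(w-h)@n)
w=plane('top',[(85+41-.5,200+28.8-.5)],.0474)[0,:2]; print('hole',(w-h)@u,(w-h)@n)
"
```

```text
0.03640068158635572 -0.032460088580382115
0.03627898178566233 0.03139600819754402
0.036339831686008996 -0.0005320401914190987
stud 0.059867028566070284 0.0005336710798633592
hole 0.05913025712616635 -0.0021236476754555333
```

Call:
{"api": "move_arm", "payload": {"increments": [[[0, 0.0, -0.01, 0.01, 0.001, 0, 0], [0, 0.0, -0.01, 0.02, 0.001, 0, 0], [0, 0, -0.01, 0.03, 0.001, 0, 0], [0, 0, -0.01, 0.037, 0.001, 0, 0], [0, 0, -0.01, 0.044, 0.001, 0, 0], [0, 0, -0.01, 0.049, 0.001, 0, 0], [0, 0, -0.01, 0.049, 0.001, 0, 0]]]}}

```text
time: 8.03
tool_pos: [0.5012, 0.2058, 0.2504]
ee_rot: [3.14, -0.001, 2.061]
wrist_force: [0.3, 0.3, -4.8]
width: 0.05
```

```bash
python3 go.py .5012 .206 .2495 118.05
```

```text
t 8.0333 pos [0.5012 0.2058 0.2504] rpy [ 1.7990e+02 -7.0000e-02  1.1806e+02] j [ 0.28  0.15  1.61  0.    1.38 -0.21] F [ 0.26  0.25 -4.79] w 0.05
shift/0.1 [0.0021 0.001  0.0094] turn/(pi/2) [ 0.0011 -0.0007  0.0001]
```

Still full weight on the wrist; a fraction lower.

Call:
{"api": "move_arm", "payload": {"increments": [[[0, 0, 0, 0.004, 0.001, 0, 0], [0, 0, 0, 0.008, 0.001, 0, 0], [0, 0, 0, 0.012, 0.001, 0, 0], [0, 0, 0, 0.012, 0.001, 0, 0]]]}}

```text
time: 8.37
tool_pos: [0.5013, 0.2058, 0.2496]
ee_rot: [3.141, -0.001, 2.061]
wrist_force: [-0.7, -0.2, -3.8]
width: 0.0502
```

```bash
python3 go.py .5012 .206 .2495 118.05
```

```text
t 8.3667 pos [0.5013 0.2058 0.2496] rpy [ 1.7996e+02 -6.0000e-02  1.1806e+02] j [ 0.28  0.15  1.61  0.    1.38 -0.21] F [-0.65 -0.21 -3.77] w 0.0502
shift/0.1 [0.0023 0.0001 0.001 ] turn/(pi/2) [ 0.0005 -0.0006  0.0001]
```

Call:
{"api": "move_arm", "payload": {"increments": [[[0, 0, 0, 0.004, 0, 0, 0], [0, 0, 0, 0.008, 0, 0, 0], [0, 0, 0, 0.012, 0, 0, 0], [0, 0, 0, 0.012, 0, 0, 0], [0, 0, 0, 0.012, 0, 0, 0]]]}}

```text
time: 8.78
tool_pos: [0.5015, 0.2059, 0.2495]
ee_rot: [3.139, -0.001, 2.06]
wrist_force: [-1.9, -0.2, 4.4]
width: 0.0499
```

```bash
python3 go.py .5012 .206 .2495 118.05
```

```text
t 8.7833 pos [0.5015 0.2059 0.2495] rpy [ 1.7987e+02 -6.0000e-02  1.1805e+02] j [ 0.28  0.15  1.61  0.    1.37 -0.21] F [-1.87 -0.15  4.38] w 0.0499
shift/0.1 [ 0.0021 -0.0021 -0.0001] turn/(pi/2) [ 0.0014 -0.0007 -0.    ]
```

Call:
{"api": "move_arm", "payload": {"increments": [[[0, 0, 0, -0.008, 0, 0, 0], [0, 0, 0, -0.008, 0, 0, 0], [0.57, 0, 0, -0.008, 0, 0, 0], [0.62, 0, 0, -0.008, 0, 0, 0], [0.7, 0, 0, -0.008, 0, 0, 0], [0.75, 0, 0, -0.008, 0, 0, 0], [0.8, 0, 0, -0.008, 0, 0, 0], [0.8, 0, 0, -0.008, 0, 0, 0]]]}}

```text
time: 9.45
tool_pos: [0.5013, 0.2057, 0.2489]
ee_rot: [3.141, -0.001, 2.06]
wrist_force: [-0.6, 0.3, 0.1]
width: 0.0747
```

```bash
python3 go.py .4921 .2233 .37 118.05;python3 -c "
from h import *
p,d=snap('top','t6');cv2.imwrite('pics/t6c.png',cv2.resize(p[130:305,68:240,::-1],None,fx=3.3,fy=3.3,interpolation=cv2.INTER_CUBIC))"
```

```text
t 9.45 pos [0.5013 0.2057 0.2489] rpy [ 1.7998e+02 -6.0000e-02  1.1806e+02] j [ 0.28  0.15  1.61  0.    1.37 -0.21] F [-0.64  0.3   0.09] w 0.0747
shift/0.1 [ 0.1995  0.0022 -1.2109] turn/(pi/2) [ 0.0002 -0.0007  0.0001]
```

View pics/t6c.png

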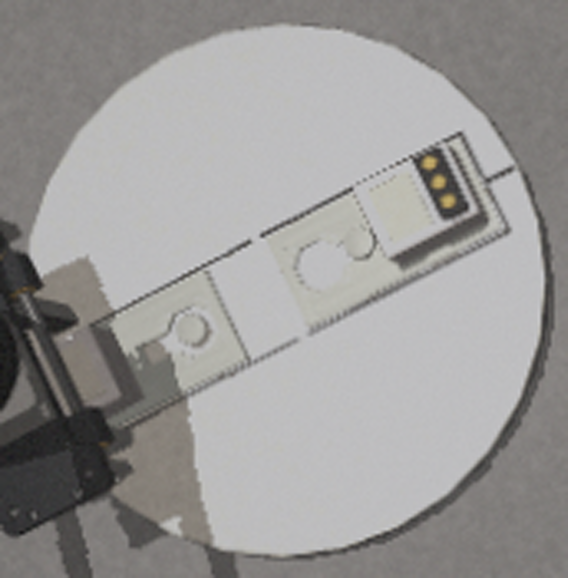

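Call:
{"api": "move_arm", "payload": {"increments": [[[0.8, 0, 0, -0.1, 0, 0, 0], [0.8, 0, 0, -0.3, 0, 0, 0], [0.8, 0, 0, -0.6, 0, 0, 0], [0.8, 0, 0, -0.85, 0, 0, 0], [0.8, 0.1, 0, -0.95, 0, 0, 0], [0.5, 0.35, 0, -0.95, 0, 0, 0], [0.21, 0.7, 0, -0.95, 0, 0, 0], [0.21, 0.7, 0, -0.95, 0, 0, 0]]]}}

```text
time: 10.17
tool_pos: [0.4658, 0.2713, 0.3445]
ee_rot: [3.141, -0.005, 2.065]
wrist_force: [0.0, 0.2, 0.2]
width: 0.0587
```

```bash
python3 go.py .4683 .2678 .25 118.05;python3 -c "
from h import *
p,d=snap('side','s7');cv2.imwrite('pics/s7c.png',cv2.resize(p[70:220,220:400,::-1],None,fx=4,fy=4,interpolation=cv2.INTER_CUBIC))
p,d=snap('top','t7');cv2.imwrite('pics/t7c.png',cv2.resize(p[130:305,68:240,::-1],None,fx=3.3,fy=3.3,interpolation=cv2.INTER_CUBIC))"
```

```text
t 10.1667 pos [0.4658 0.2713 0.3445] rpy [179.95  -0.28 118.33] j [ 0.42  0.08  1.5   0.    1.56 -0.07] F [0.04 0.22 0.18] w 0.0587
shift/0.1 [-0.0476  0.0048  0.9443] turn/(pi/2) [ 0.0006 -0.0031  0.0032]
```

View pics/s7c.png

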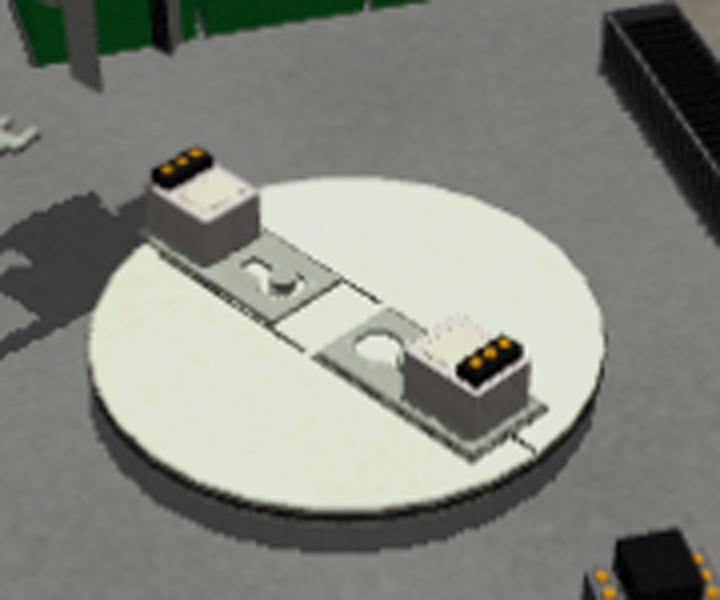

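View pics/t7c.png

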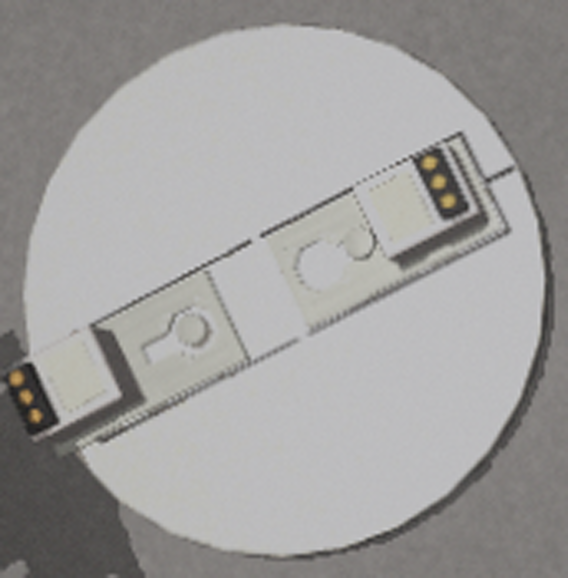

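Call:
{"api": "move_arm", "payload": {"increments": [[[0.21, -0.03, 0.005, 0.2, 0, -0.002, 0.0032], [0.21, -0.03, 0.005, 0.45, 0, -0.002, 0.0032], [0.21, -0.03, 0.005, 0.7, 0, -0.002, 0.0032], [0.21, -0.03, 0.005, 0.85, 0, -0.002, 0.0032], [0.21, -0.03, 0.005, 0.93, 0, -0.002, 0.0032], [0.21, -0.03, 0.005, 0.94, 0, -0.002, 0.0032], [0.21, -0.03, 0.005, 0.94, 0, -0.002, 0.0032], [0.21, -0.03, 0.005, 0.94, 0, -0.002, 0.0032]]]}}

```text
time: 10.93
tool_pos: [0.4708, 0.2651, 0.2514]
ee_rot: [3.139, 0.002, 2.055]
wrist_force: [0.3, -0.4, 0.1]
width: 0.0198
```

```bash
python3 go.py .4777 .2501 .25 118.05;python3 -c "
from h import *
p,d=snap('side','s8');cv2.imwrite('pics/s8c.png',cv2.resize(p[70:220,220:400,::-1],None,fx=4,fy=4,interpolation=cv2.INTER_CUBIC))"
```

```text
t 10.9333 pos [0.4708 0.2651 0.2514] rpy [1.7984e+02 1.3000e-01 1.1774e+02] j [ 0.41  0.15  1.62 -0.    1.38 -0.08] F [ 0.3  -0.38  0.15] w 0.0198
shift/0.1 [-0.1645 -0.0087  0.0146] turn/(pi/2) [ 0.0018  0.0015 -0.0034]
```

View pics/s8c.png

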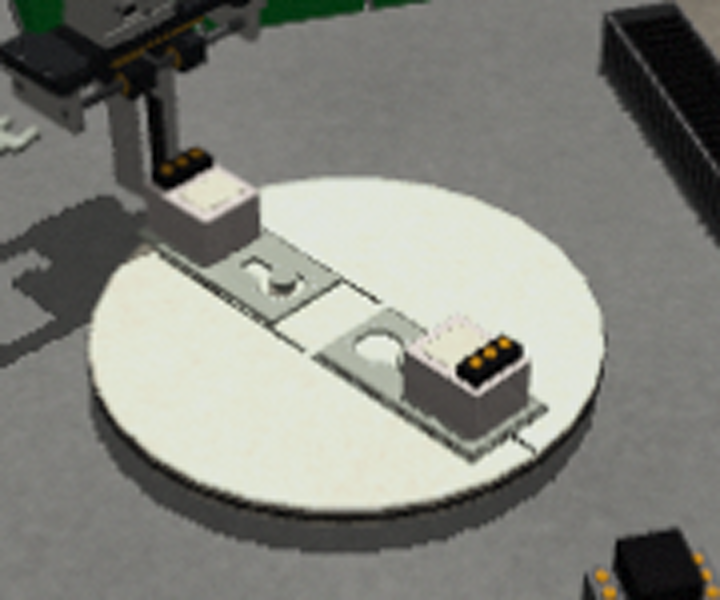

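Call:
{"api": "move_arm", "payload": {"increments": [[[0.21, -0.05, -0.008, 0.01, 0.001, 0.001, -0.003], [0.21, -0.1, -0.008, 0.01, 0.001, 0.001, -0.003], [0.21, -0.14, -0.008, 0.01, 0.001, 0.001, -0.003], [0.21, -0.16, -0.008, 0.01, 0.001, 0.001, -0.003], [0.21, -0.16, -0.008, 0.01, 0.001, 0.001, -0.003], [0.21, -0.16, -0.008, 0.01, 0.001, 0.001, -0.003]]]}}

```text
time: 11.48
tool_pos: [0.477, 0.2504, 0.2492]
ee_rot: [-3.141, 0.0, 2.06]
wrist_force: [-0.1, 1.2, 0.7]
width: 0.0196
```

```bash
cat > rad.py <<'E'
import numpy as np
from bench import robot
o=robot.get_obs();h=np.array([.5623,.0913]);s=np.radians(118.05);u=np.array([np.cos(s),np.sin(s)]);n=np.array([-u[1],u[0]])
d=o['tool_pos'][:2]-h;F=o['wrist_force'][:2]
print('t',o['time'],'rad',(d@u).round(4),'lat',(d@n).round(4),'z',o['tool_pos'][2].round(4),'rpy',np.degrees(o['ee_rot']).round(2),'Frad',(F@u).round(2),'Flat',(F@n).round(2))
E
python3 rad.py
```

```text
t 11.4833 rad 0.1805 lat 0.0004 z 0.2492 rpy [-1.7995e+02  2.0000e-02  1.1801e+02] Frad 1.14 Flat -0.44
```

Call:
{"api": "move_arm", "payload": {"increments": [[[0.21, -0.012, 0.003, 0, 0, 0, 0], [0.21, -0.024, 0.003, 0, 0, 0, 0], [0.21, -0.036, 0.003, 0, 0, 0, 0], [0.21, -0.048, 0.003, 0, 0, 0, 0], [0.21, -0.06, 0.003, 0, 0, 0, 0], [0.21, -0.072, 0.003, 0, 0, 0, 0], [0.21, -0.084, 0.003, 0, 0, 0, 0], [0.21, -0.096, 0.003, 0, 0, 0, 0]]]}}

```text
time: 12.15
tool_pos: [0.4817, 0.2422, 0.2491]
ee_rot: [-3.141, 0.0, 2.06]
wrist_force: [-0.2, 2.3, 0.7]
width: 0.0196
```

```bash
python3 rad.py; python3 -c "
from h import *
p,d=snap('top','t9');cv2.imwrite('pics/t9c.png',cv2.resize(p[130:305,68:240,::-1],None,fx=3.3,fy=3.3,interpolation=cv2.INTER_CUBIC))"
```

```text
t 12.15 rad 0.1711 lat 0.0001 z 0.2491 rpy [-1.7994e+02  1.0000e-02  1.1804e+02] Frad 2.13 Flat -0.88
```

View pics/t9c.png

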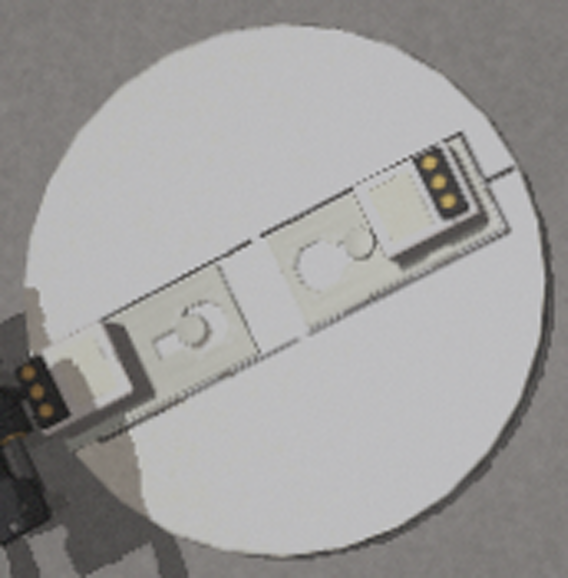

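Call:
{"api": "move_arm", "payload": {"increments": [[[0.21, -0.012, 0, 0, 0, 0, 0], [0.21, -0.024, 0, 0, 0, 0, 0], [0.21, -0.036, 0, 0, 0, 0, 0], [0.21, -0.048, 0, 0, 0, 0, 0], [0.21, -0.06, 0, 0, 0, 0, 0], [0.21, -0.072, 0, 0, 0, 0, 0], [0.21, -0.084, 0, 0, 0, 0, 0], [0.21, -0.096, 0, 0, 0, 0, 0]]]}}

```text
time: 12.87
tool_pos: [0.4863, 0.2337, 0.2491]
ee_rot: [-3.14, 0.0, 2.06]
wrist_force: [-1.2, 1.9, 0.3]
width: 0.0199
```

```bash
python3 rad.py; python3 -c "
from h import *
p,d=snap('top','t10');cv2.imwrite('pics/t10c.png',cv2.resize(p[130:305,68:240,::-1],None,fx=3.3,fy=3.3,interpolation=cv2.INTER_CUBIC))"
```

```text
t 12.8667 rad 0.1614 lat 0.0002 z 0.2491 rpy [-1.7993e+02  3.0000e-02  1.1804e+02] Frad 2.25 Flat 0.15
```

View pics/t10c.png

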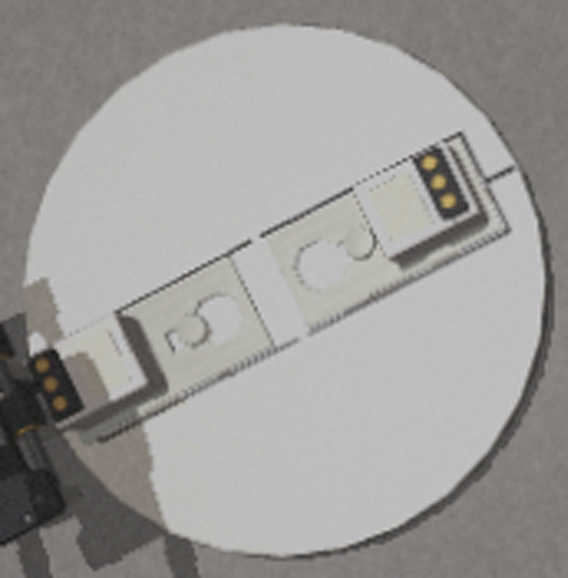

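Call:
{"api": "move_arm", "payload": {"increments": [[[0.21, -0.012, 0, 0, 0, 0, 0], [0.21, -0.024, 0, 0, 0, 0, 0], [0.21, -0.036, 0, 0, 0, 0, 0], [0.21, -0.048, 0, 0, 0, 0, 0], [0.21, -0.06, 0, 0, 0, 0, 0], [0.21, -0.072, 0, 0, 0, 0, 0], [0.21, -0.084, 0, 0, 0, 0, 0], [0.21, -0.096, 0, 0, 0, 0, 0]]]}}

```text
time: 13.58
tool_pos: [0.4908, 0.2252, 0.2491]
ee_rot: [-3.14, 0.001, 2.06]
wrist_force: [-1.3, 2.9, -1.0]
width: 0.0197
```

```bash
python3 rad.py
```

```text
t 13.5833 rad 0.1518 lat 0.0002 z 0.2491 rpy [-1.7994e+02  3.0000e-02  1.1804e+02] Frad 3.22 Flat -0.22
```

Call:
{"api": "move_arm", "payload": {"increments": [[[0.21, -0.006, 0, 0, 0, 0, 0], [0.21, -0.012, 0, 0, 0, 0, 0], [0.21, -0.018, 0, 0, 0, 0, 0], [0.21, -0.022, 0, 0, 0, 0, 0], [0.21, -0.022, 0, 0, 0, 0, 0]]]}}

```text
time: 14.0
tool_pos: [0.4918, 0.2233, 0.2491]
ee_rot: [-3.14, 0.001, 2.06]
wrist_force: [-1.8, 1.0, -0.4]
width: 0.0198
```

```bash
python3 rad.py; python3 -c "
from h import *
p,d=snap('top','t11');cv2.imwrite('pics/t11c.png',cv2.resize(p[130:305,68:240,::-1],None,fx=3.3,fy=3.3,interpolation=cv2.INTER_CUBIC))"
```

```text
t 14.0 rad 0.1496 lat 0.0002 z 0.2491 rpy [-1.7994e+02  4.0000e-02  1.1804e+02] Frad 1.72 Flat 1.11
```

View pics/t11c.png

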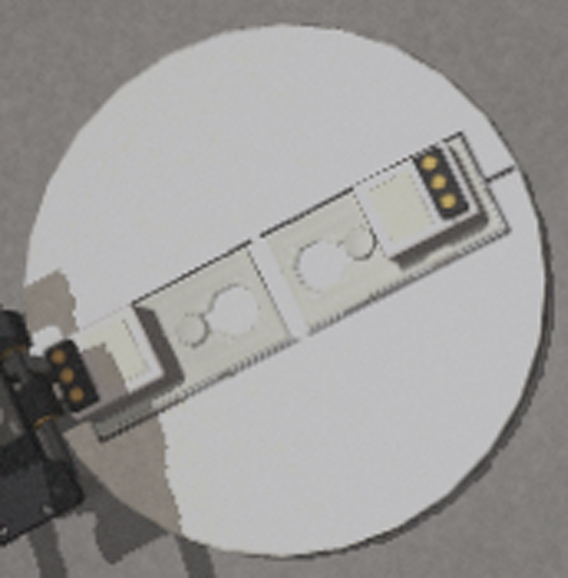

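Call:
{"api": "move_arm", "payload": {"increments": [[[0.21, -0.005, 0, 0, 0, 0, 0], [0.21, -0.01, 0, 0, 0, 0, 0], [0.21, -0.015, 0, 0, 0, 0, 0], [0.21, -0.02, 0, 0, 0, 0, 0], [0.21, -0.02, 0, 0, 0, 0, 0]]]}}

```text
time: 14.47
tool_pos: [0.4927, 0.2216, 0.2491]
ee_rot: [-3.14, 0.0, 2.06]
wrist_force: [-1.0, 2.6, 0.2]
width: 0.0197
```

```bash
python3 rad.py
```

```text
t 14.4667 rad 0.1478 lat 0.0001 z 0.2491 rpy [-1.7994e+02  1.0000e-02  1.1804e+02] Frad 2.77 Flat -0.32
```

Call:
{"api": "move_arm", "payload": {"increments": [[[0.21, -0.004, 0, 0, 0, 0, 0], [0.21, -0.008, 0, 0, 0, 0, 0], [0.21, -0.012, 0, 0, 0, 0, 0], [0.21, -0.015, 0, 0, 0, 0, 0], [0.21, -0.015, 0, 0, 0, 0, 0]]]}}

```text
time: 14.88
tool_pos: [0.493, 0.2211, 0.2492]
ee_rot: [-3.14, -0.002, 2.061]
wrist_force: [-3.3, 6.0, -0.0]
width: 0.0196
```

```bash
python3 rad.py; python3 -c "
from h import *
p,d=snap('top','t12');cv2.imwrite('pics/t12c.png',cv2.resize(p[130:305,68:240,::-1],None,fx=3.3,fy=3.3,interpolation=cv2.INTER_CUBIC))"
```

```text
t 14.8833 rad 0.1471 lat 0.0002 z 0.2492 rpy [-1.7994e+02 -1.3000e-01  1.1806e+02] Frad 6.83 Flat 0.07
```

View pics/t12c.png

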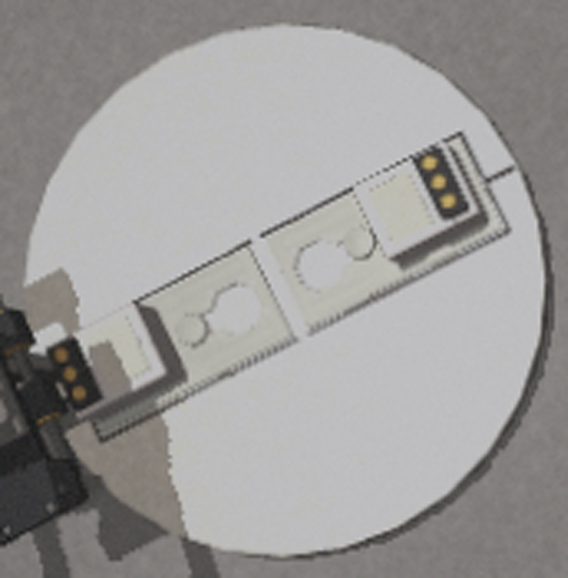

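Call:
{"api": "move_arm", "payload": {"increments": [[[0.21, -0.003, 0, 0, 0, 0, 0], [0.21, -0.006, 0, 0, 0, 0, 0], [0.21, -0.009, 0, 0, 0, 0, 0], [0.21, -0.009, 0, 0, 0, 0, 0]]]}}

```text
time: 15.27
tool_pos: [0.4931, 0.2207, 0.2492]
ee_rot: [-3.14, -0.004, 2.061]
wrist_force: [-3.9, 7.5, -0.6]
width: 0.02
```

```bash
python3 rad.py
```

```text
t 15.2667 rad 0.1468 lat 0.0002 z 0.2492 rpy [-179.93   -0.22  118.07] Frad 8.45 Flat -0.13
```

Call:
{"api": "move_arm", "payload": {"increments": [[[0.21, -0.004, 0, 0, 0, 0, 0], [0.21, -0.008, 0, 0, 0, 0, 0], [0.21, -0.012, 0, 0, 0, 0, 0], [0.21, -0.012, 0, 0, 0, 0, 0]]]}}

```text
time: 15.6
tool_pos: [0.4933, 0.2203, 0.2492]
ee_rot: [-3.14, -0.006, 2.061]
wrist_force: [-4.3, 10.9, 1.2]
width: 0.0198
```

```bash
python3 rad.py
```

```text
t 15.6 rad 0.1463 lat 0.0002 z 0.2492 rpy [-179.93   -0.34  118.09] Frad 11.69 Flat -1.34
```

Call:
{"api": "move_arm", "payload": {"increments": [[[0.21, 0.02, 0, 0, 0, 0, 0], [0.21, 0.05, 0, 0, 0, 0, 0], [0.21, 0.15, 0, 0, 0, 0, 0], [0.21, 0.3, 0, 0, 0, 0, 0], [0.21, 0.5, 0, 0, 0, 0, 0], [0.21, 0.6, 0, -0.3, 0, 0, 0], [0.21, 0.6, 0, -0.6, 0, 0, 0], [0.21, 0.6, 0, -0.9, 0, 0, 0]]]}}

```text
time: 16.27
tool_pos: [0.4657, 0.2719, 0.3396]
ee_rot: [-3.139, 0.002, 2.061]
wrist_force: [0.5, 0.1, 0.8]
width: 0.0198
```

Call:
{"api": "move_arm", "payload": {"increments": [[[0.21, 0.2, 0, -0.2, 0, 0, 0], [0.21, 0.4, 0, -0.4, 0, 0, 0], [0.21, 0.4, 0, -0.4, 0, 0, 0], [0.21, 0.4, 0, -0.4, 0, 0, 0]]]}}

```text
time: 16.6
tool_pos: [0.4474, 0.3073, 0.3806]
ee_rot: [3.139, 0.002, 2.061]
wrist_force: [0.0, -0.3, -0.3]
width: 0.0196
```

```bash
python3 rad.py; python3 -c "
from h import *
p,d=snap('top','t13');cv2.imwrite('pics/t13c.png',cv2.resize(p[130:305,68:240,::-1],None,fx=3.3,fy=3.3,interpolation=cv2.INTER_CUBIC))
p,d=snap('side','s13')
cv2.imwrite('pics/s13c.png',cv2.resize(p[95:205,230:380,::-1],None,fx=5,fy=5,interpolation=cv2.INTER_CUBIC))"
```

```text
t 16.6 rad 0.2446 lat -0.0002 z 0.3806 rpy [1.7985e+02 1.2000e-01 1.1811e+02] Frad -0.3 Flat 0.14
```

View pics/t13c.png

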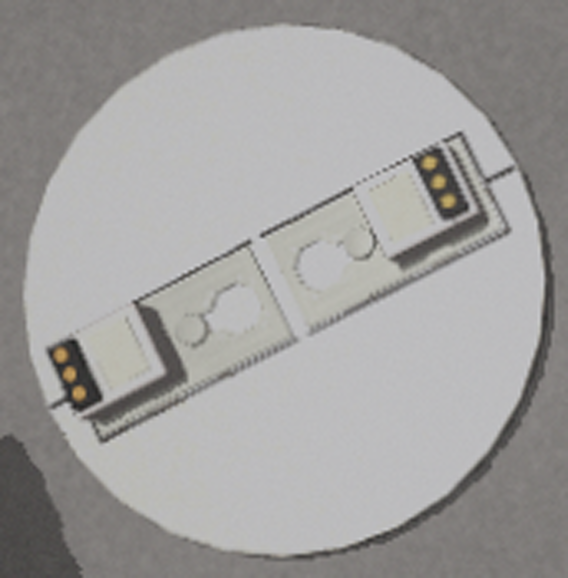

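View pics/s13c.png

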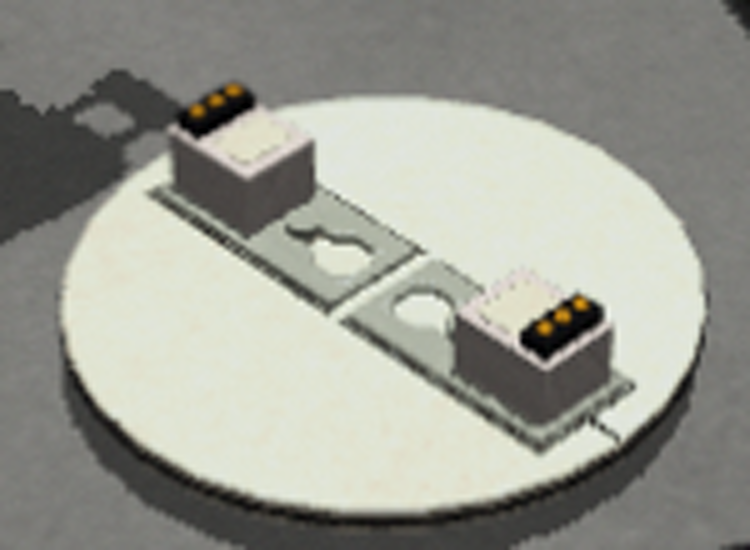

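View pics/t13.png

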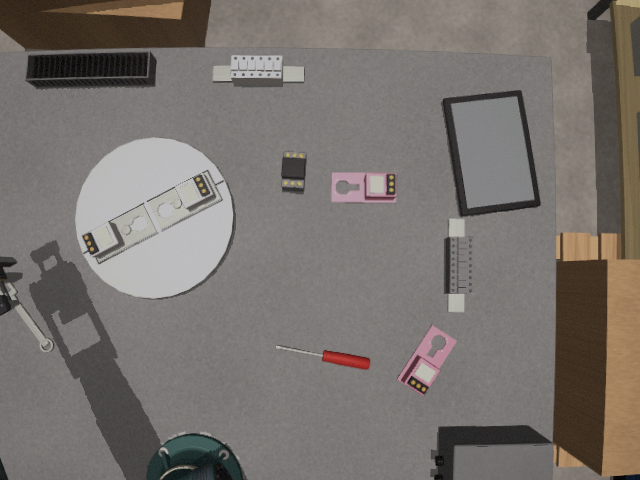

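```bash
python3 - <<'E'
from h import *
p=cv2.imread('pics/t13.png');cv2.imwrite('pics/t13d.png',cv2.resize(p[190:250,110:180],None,fx=10,fy=10,interpolation=cv2.INTER_CUBIC))
q=cv2.imread('pics/top0.png')
# disc-turn check: shift of the fitted module half between pictures
a=cv2.cvtColor(q[165:215,165:235],6).astype('f4');b=cv2.cvtColor(p[165:215,165:235],6).astype('f4')
print(cv2.phaseCorrelate(a,b), abs(a-b).max())
E
```

```text
((0.0615985167180213, 0.22730345496816895), 0.9333931533495585) 57.0
```

View pics/t13d.png

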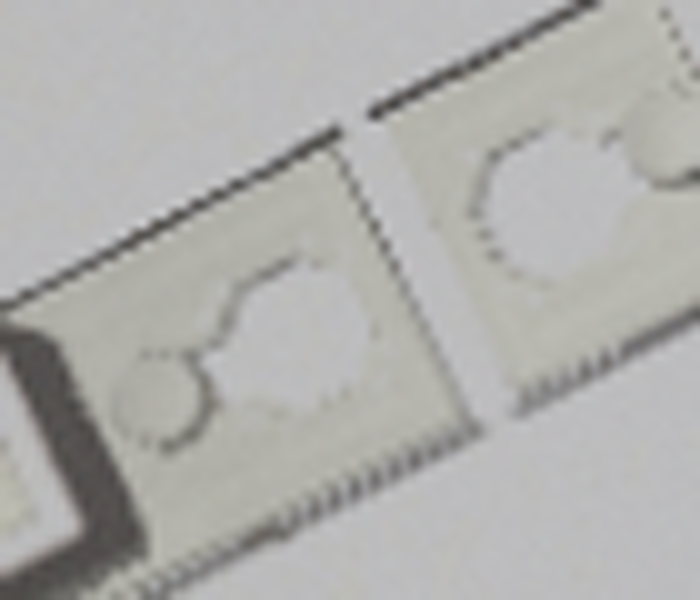

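```bash
python3 -c "
from bench import robot
print(robot.close_job())"
```

```text
the job is handed in; nothing more can be done
None
```

The filter module is mounted on the empty place and locked on its stud, and the job was handed in at about 17 s on the robot's clock. I gripped the loose grey module across its housing and set it down with the large end of the keyhole over the stud. After letting go, I pushed it straight in with the fingertips on its outer face, then backed the arm clear of everything.

**Last checks:**
- **Lock:** the module slid at about 2–3 N until it met the stud, then the force rose to about 12 N with almost no further movement. In the last top picture the stud sits in the narrow end, and the stud-to-hole distance matches the fitted module's (about 15 px on both). The plate lies square inside the outline.
- **Turntable:** the fitted module's picture moved only about 0.2 px from the first to the last view, well under one degree of turn.
- **Bystanders:** by eye, the contactor, terminal strip, screwdriver and pink modules stand at the same pixels as at the start.
- **Disagreements:** the top and side cameras differed by about 1.3 px (2–3 mm) on the stud's position. I went by the top view, and the keyhole came down over the head. On the last of the set-down steps I lowered slightly too far: the wrist read about 4 N upward, roughly 9 N on the disc counting the module's weight. I eased off before opening the gripper.

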